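# Move a drying porcelain plate to the enamel tray with a lifter

## Task

Take the flat lifter from its rest, slide its blade under the white perforated porcelain disc that lies against the two red studs, lift the disc on the blade and tip it gently into the blue-rimmed enamel tray, so that it lies flat on the tray's floor the same way up; never touch the disc with the gripper and do not drop it or let it fall. Then lay the lifter back in its rest the same way round as it was, with both ends of the handle fully down in the two slots, and let go. Leave the tray, bottles, beaker and vial box where they stand.

Things in the scene. Friction and masses are not known exactly. Their poses are not given: they have to be found in the camera images.
- lifter: Lifter: a flat cranked spatula, 270 mm long, 0.3 kg. Origin on the handle's axis, x along the handle towards the blade, z up. Blue grip block x -35 to 45 mm, 20 mm wide (y), 24 mm high (z -12 to 12); steel journals continue it at both ends; an upright neck (6 mm thick, 24 mm wide, at x 88) goes down to the blade. The blade is nose-heavy: centre of mass about x 40, z -10 mm
- lifter_grip (a point): good grip point on the blue block: lifter frame (22, 0, 0) mm; take it from above, fingers closing along the lifter's y, with about 50 N so that the lifter does not pitch in the fingers
- blade_nose (a point): middle of the blade's front edge, on its underside: lifter frame (195, 0, -42) mm. Blade: slippery coated steel, x 88 to 195, 70 mm wide, flat underside at z -42 mm, 3 mm thick at the neck, thinning to 1 mm at the nose. With the blade flat on the bench the handle's axis is 42 mm up
- journal_rear (a point): point on the handle's axis in the rear journal, lifter frame x -55 mm; the journal is a round bar of 14 mm diameter from x -75 to -35
- journal_front (a point): point on the handle's axis in the front journal, lifter frame x 65 mm; the journal is a round bar of 14 mm diameter from x 45 to 85
- rest: Lifter rest, fixed: grey base 150 x 60 x 8 mm, two aluminium uprights 12 mm thick (x), 44 mm wide (y) at x -55 and 65 mm, each with an open-topped slot. Origin on the bench under the handle's middle; x the way the blade points, z up. The lifter starts lying in both slots, parallel to the rest, its axis 80 mm above the bench; it has about 14 mm of play along x each way
- slot_rear (a point): where journal_rear lies when fully down: rest frame (-55, 0, 80) mm, axes as the rest's. The slot is 18 mm wide (y), its floor 73 mm above the bench, straight to 87 mm, then yellow guides flare outwards up to 102 mm
- slot_front (a point): where journal_front lies when fully down: rest frame (65, 0, 80) mm; otherwise like slot_rear
- disc: White porcelain disc with dark round perforations in its top, 100 mm diameter, 9 mm thick, about 0.16 kg, flat on the bench. Origin at the centre of its underside, z up; yaw means nothing. Lower edge bevelled all round: underside of 42 mm radius, the bevel rises to 4.5 mm at 50 mm radius, so a thin blade slid along the bench wedges under it
- stop: Stop, fixed to the bench: aluminium strip 6 mm high (x 49 to 71, y -55 to 55 mm) and two red studs, 8 mm radius, 14 mm high at (48, 34) and (48, -34) mm. Origin on the bench where the disc's centre starts (within 2 mm), z up. The studs keep the disc from being pushed towards +x, so slide the blade in along the stop's +x; its nose may go to about x 38 mm before the studs
- tray: White enamel tray with blue rim, loose, 0.8 kg: 180 (x) x 210 (y) mm outside, walls 5 mm thick, rim 14 mm high, flat floor 5 mm above the bench. Origin at the centre of its underside, z up
- bottle_a: clear bottle with blue cap, radius 32 mm, 110 mm high, bystander; origin under its centre
- bottle_b: amber bottle with blue cap, radius 32 mm, 110 mm high, bystander; origin under its centre
- beaker: white beaker, radius 35 mm, 80 mm high, bystander; origin under its centre
- vial_box: green vial box with small caps, 90 x 130 mm, 42 mm high, bystander; origin under its centre
Mind the look-alikes: they are no part of the job. Of the things that look like the disc, take the one that is farthest from the robot's base at the start. Several things look just like the rest: the one meant starts nearest to the robot's base.

How it is judged (in metres and radians):
On the way, in this order (a step that is already met when the one before it is completed fails the run):
1. the lifter is lifted clear of its rest (z of each of journal_rear, journal_front in the frame of rest above 0.11 m), for 0.1 s.
2. the disc rides on the blade, over 30 mm above the bench (height (world z) of disc above 0.03 m and contact force between disc and lifter above 0.4 N and angle between disc's own z axis and vertical below 0.5 rad), for 0.3 s.
3. the disc lies flat in the tray, off the blade (x of disc in the frame of tray between -0.04 and 0.04 m and y of disc in the frame of tray between -0.055 and 0.055 m and z of disc in the frame of tray between 0.002 and 0.008 m and angle between disc's own z axis and vertical below 0.08 rad and contact force between disc and lifter below 0.02 N), for 0.2 s.
4. the lifter lies in its rest, both journals down in the slots (x of journal_rear in the frame of slot_rear between -0.016 and 0.016 m and y of journal_rear in the frame of slot_rear between -0.005 and 0.005 m and z of journal_rear in the frame of slot_rear between -0.003 and 0.003 m and x of journal_front in the frame of slot_front between -0.016 and 0.016 m and y of journal_front in the frame of slot_front between -0.005 and 0.005 m and z of journal_front in the frame of slot_front between -0.003 and 0.003 m and angle between lifter's own z axis and vertical below 0.25 rad), for 0.2 s.
At the end, for the whole second after the job is handed in: Disc flat (0.08 rad, right way up) on the tray floor inside the rim, off the lifter; both journals in their slots (3 mm in height, 5 mm sideways, 16 mm lengthways), lifter upright within 0.25 rad; both at rest; tray within 40 mm of its start (all of step 3 and all of step 4 and linear speed of disc below 0.01 m/s and linear speed of lifter below 0.02 m/s and distance of tray from where it was at the start of the episode below 0.04 m); the robot touches nothing.
It fails at once if the gripper or arm touches the disc (contact force between any of the fingers, the arm and disc above 0.5 N).
It fails at once if the disc is dropped: off the blade it falls faster than 0.5 m/s (linear speed of disc above 0.5 m/s and contact force between disc and lifter below 0.02 N).
It fails at once if the disc is struck or pressed against the tray with over 25 N (contact force between disc and tray above 25 N).
It fails at once if the disc turns over (tilts beyond 1.1 rad) (angle between disc's own z axis and vertical above 1.1 rad).
It fails at once if a bystander is moved over 30 mm or tipped (distance of any of bottle_a, bottle_b, beaker, vial_box from where it was at the start of the episode above 0.03 m or angle between any of bottle_a, bottle_b, beaker, vial_box's own z axis and vertical above 0.4 rad).
It also fails if it takes over 69 s, if anything falls off the work surface, if the arm or the gripper's body presses on something with over 40 N, if the wrist force passes 120 N, or if a joint passes its speed limit or range.

## Robot

A 6-joint arm with a two-finger parallel gripper is mounted at the origin on the work surface. World frame = base frame: x ahead of the robot, y to its left, z up, the work surface at z = 0. Lengths are in mm, angles in degrees, forces in N, time in s.
With the tool pointing down it reaches from about 300 to 850 mm from the base axis. Payload 4.2 kg.
Tool frame: the origin (TCP) lies midway between the tips of the shut fingers; the grasp point (between the pads) lies 19 mm behind it; z points along the fingers, y is the line along which they close (so a half turn about z gives the same grasp; the last joint's range is limited). The gripper opens to 91 mm and grips with 3 to 60 N. Pads are 32 mm wide; open, the fingers measure 118 mm over their backs; the gripper's body (76 mm by 178 mm) begins 60 mm behind the grasp point.
Start: joints at [-77.693, 18.312, 89.639, -0, 72.044, -1.146], TCP at [133.775, -559.238, 213.976] pointing down, gripper open.
Joint ranges: [-177.97, 177.97], [-48.28, 115.42], [12.27, 149.76], [-77.06, 257.06], [2.81, 150.46], [-146.56, 146.56]. Speed limits (degrees/s): [147.25, 147.25, 180, 180, 180, 180].

## Interface

Orientations are given as [roll, pitch, yaw] about the fixed x, y, z axes, in that order (R = Rz(yaw) Ry(pitch) Rx(roll)).
In Python, from workcell import env gives the robot as it stands.
- The arm moves only by the shell command python3 -m jog 'ROWS' [FORCE]. ROWS is a JSON object of lists of equal length, an entry for each row: "jaw": the finger opening in mm, from 0 to 91.2; "slide": the shift along the tool's x, y, z in units of 30 mm (1.0 is 30 mm), a list of three; "spin": the turn about the tool's z in units of 8 degrees (1.0 is 8 degrees). In form: {"jaw": [jaw, ...], "slide": [[dx, dy, dz], ...], "spin": [spin, ...]}. A call has 1 to 10 rows; each row shifts and turns the commanded pose from where the row before left it, along the tool's axes as they then stand; what a row does not reach is not made up. A row lasts 1/10 s, in which the tool goes at most 50 mm and 8.59 degrees, less where a joint would pass 70% of its speed; a pose out of reach is approached as far as the arm can. A call is refused whole if a number of a shift passes 1 or a number of a turn 1, either way. A call with a gripper value outside its range is refused whole. The fingers move at their own pace and stop on an object; FORCE is the grip in N (left out, the last holds). Time passes only in rows, so rows that do not move let the fingers close. It gives the time, the measured TCP pose, the force, the opening and the grip force at its end, in the units of the state.
- env.state(): the state, without advancing time (a new reading comes with each control period).
- env.grab_frame(name): name is "side" or "top"; returns the picture (480x640x3 uint8, red, green, blue); there is no depth.
- env.camera_model(name): a dict with "fx", "fy", "cx", "cy" (pixels), "camera_from_world" (4x4, takes a point from world to camera coordinates). Camera axes: x right, y up, looking along -z (the intrinsics and any distortion apply to the point x, -y, -z); pixel columns grow to the right and rows downward; lengths in mm; the calibration is good to about 2 mm. A picture is of the moment at which its call begins. camera_model takes no time and is no camera call.
- env.job_done(): hands the job in; it is judged then, once.
The state is a dict: "time_s": time; "qpos": joint angles; "qvel": joint speeds; "effort": joint torques, N m; "ee_pos": TCP position; "ee_rot": TCP orientation; "force": force on the tool from outside, world axes, zero at the start; "torque": the same for the moment, N m; "gripper_width": finger opening in mm; "gripper_force": force on a finger pad.
Only numpy, scipy, OpenCV 4.12 (cv2) and the standard library are available. Lean on these libraries where they do the work, as an engineer would, in place of code of your own. Each camera call takes 0.05 s, during which the arm holds its last target. There are 200 camera calls.

## Working session

There is one attempt and no reset: what is moved stays moved. The work goes in short steps, Python scripts to look and compute and a shell command to move; the robot and the scene stay as the last step left them, time stands still between calls to the robot, and variables do not carry over. Pictures are saved under pics/ and viewed, at most 11 in all, crops included, and the job is handed in when it is done.

```bash
ls; mkdir -p pics; python3 - <<'E'
from workcell import env
import cv2,numpy as np
for n in("side","top"):
    im=env.grab_frame(n); cv2.imwrite(f"pics/{n}0.png",im[:,:,::-1])
    m=env.camera_model(n); print(n,{k:v for k,v in m.items() if k!="camera_from_world"}); T=np.array(m["camera_from_world"]);print(T.round(3), (-T[:3,:3].T@T[:3,3]).round(1))
print(env.state())
E
```

```text
pics
side {'fx': 515.9539639736928, 'fy': 515.9539639736928, 'cx': 322.85112624802014, 'cy': 246.578419620687}
[[-8.42000e-01 -5.39000e-01  1.00000e-02  4.43983e+02]
 [ 3.63000e-01 -5.54000e-01  7.49000e-01 -2.68194e+02]
 [-3.98000e-01  6.35000e-01  6.62000e-01 -9.08256e+02]
 [ 0.00000e+00  0.00000e+00  0.00000e+00  1.00000e+00]] [109.5 667.4 797.9]
top {'fx': 588.2276272189544, 'fy': 588.2276272189544, 'cx': 309.46611014581157, 'cy': 242.16855943134433}
[[ 0.000000e+00 -1.000000e+00 -2.300000e-02  2.375900e+01]
 [ 9.970000e-01 -2.000000e-03  7.900000e-02 -5.429270e+02]
 [-7.900000e-02 -2.300000e-02  9.970000e-01 -1.224613e+03]
 [ 0.000000e+00  0.000000e+00  0.000000e+00  1.000000e+00]] [ 444.8   -5.2 1263.8]
{'time_s': 0.1, 'qpos': array([-7.76922288e+01,  1.83493521e+01,  8.96978119e+01, -6.64292810e-05,
        7.20403722e+01, -1.14638071e+00]), 'qvel': array([-0.05847757, -0.00811198, -0.19744883, -0.03404672, -0.06746286,
       -0.00135025]), 'effort': array([-1.40185680e-04, -4.13332772e+01, -2.32510722e+01,  7.28474488e-02,
        4.21892689e-02, -4.57179613e-05]), 'ee_pos': array([ 133.69085735, -558.81471082,  213.20141414]), 'ee_rot': array([-1.79912480e+02, -1.68816787e-03,  1.34541712e+01]), 'force': array([ 0.30743832,  0.67730532, -0.2691434 ]), 'torque': array([-0.0069214 , -0.04013656, -0.01646926]), 'gripper_force': 0.0, 'gripper_width': 91.35233713987658}
```

View pics/top0.png

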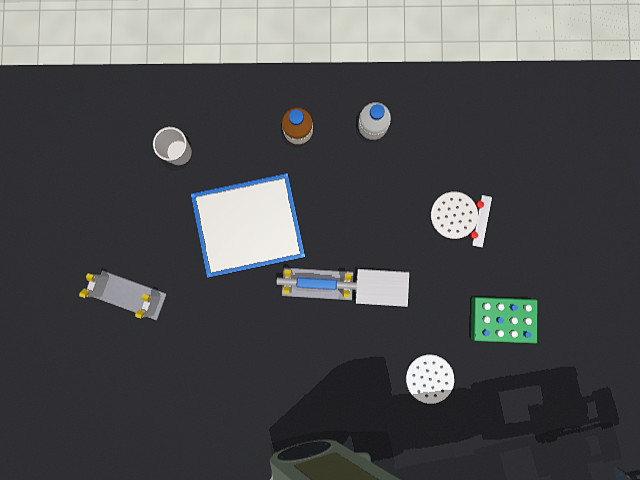

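View pics/side0.png

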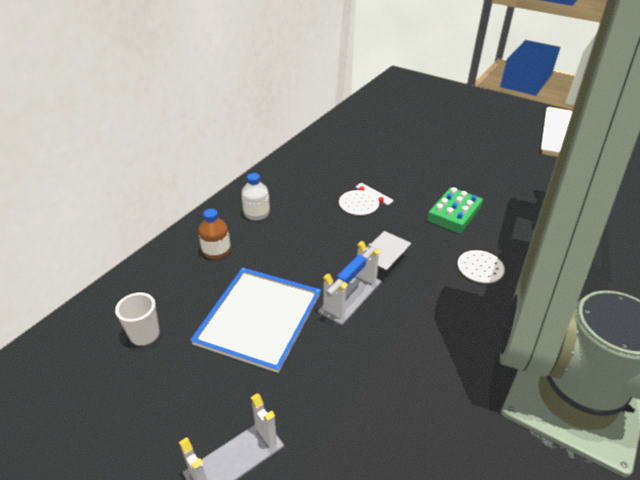

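Top view: disc-like things are at (455,215), touching the red studs, and at (430,378), a loose decoy. Rest-like things are at (318,284), holding the lifter, and at (122,295), empty and farther off. I choose the disc at (455,215) and the rest at (318,284). Next I measure them and check a crop.

```bash
cat >h.py <<'E'
from workcell import env
import cv2,numpy as np
def ray(n,uv,z):
    m=env.camera_model(n);T=np.array(m["camera_from_world"]);R=T[:3,:3]
    uv=np.atleast_2d(uv).astype(float)
    d=np.c_[(uv[:,0]-m["cx"])/m["fx"],-(uv[:,1]-m["cy"])/m["fy"],-np.ones(len(uv))]@R
    c=-R.T@T[:3,3]
    return (c+d*((z-c[2])/d[:,2])[:,None])
def proj(n,p):
    m=env.camera_model(n);T=np.array(m["camera_from_world"]);q=np.atleast_2d(p)@T[:3,:3].T+T[:3,3]
    return np.c_[m["cx"]+m["fx"]*q[:,0]/-q[:,2],m["cy"]-m["fy"]*q[:,1]/-q[:,2]]
def blobs(mask,amin=8):
    k,l,s,c=cv2.connectedComponentsWithStats(mask.astype(np.uint8))
    return [(c[i],s[i],l==i) for i in range(1,k) if s[i][4]>=amin]
def hsv(im): return cv2.cvtColor(im,cv2.COLOR_RGB2HSV).astype(int)
E
cat >m0.py <<'E'
from h import *
for n in("top","side"):
    im=cv2.imread(f"pics/{n}0.png")[:,:,::-1].copy();H=hsv(im);h,s,v=H[...,0],H[...,1],H[...,2]
    print("==",n)
    blue=(h>100)&(h<125)&(s>130)&(v>80);red=((h<6)|(h>174))&(s>150)&(v>90);yel=(h>20)&(h<32)&(s>150)&(v>100)
    white=(s<40)&(v>180)
    for name,mk,z,a in(("red",red,10,8),("yel",yel,98,8),("blue",blue,92,60),("white",white,9,500)):
        for c,st,l in blobs(mk,a):
            if c[1]<80 and n=="top": continue
            ys,xs=np.nonzero(l);r=cv2.minAreaRect(np.c_[xs,ys].astype(np.float32))
            zz=14 if name=="blue" and st[2]>80 and n=="top" else z
            P=ray(n,np.vstack([[c],cv2.boxPoints(r)]),zz)
            print(name,c.round(1),st[:5],P[0,:2].round(1),"box",P[1:,:2].round(0).tolist())
im=cv2.imread("pics/top0.png");cv2.imwrite("pics/c0.png",cv2.resize(im[180:320,260:520],None,fx=3,fy=3,interpolation=cv2.INTER_CUBIC))
E
python3 m0.py
```

```text
== top
red [479.4 203.8] [476 200   8   9  46] [ 625.4 -339.4] box [[624.0, -329.0], [635.0, -340.0], [625.0, -349.0], [614.0, -338.0]]
red [473.5 234.6] [470 231   8   8  44] [ 559.5 -325.3] box [[562.0, -315.0], [569.0, -329.0], [557.0, -334.0], [550.0, -321.0]]
yel [287.4 272.9] [284 270   7   7  40] [475.8  65.3] box [[482.0, 72.0], [482.0, 60.0], [470.0, 60.0], [470.0, 72.0]]
yel [ 89.5 276.9] [ 86 273   8   8  50] [468.  460.9] box [[476.0, 468.0], [476.0, 454.0], [462.0, 454.0], [462.0, 468.0]]
yel [347.6 276.6] [345 274   6   7  37] [468.5 -53.7] box [[474.0, -49.0], [474.0, -59.0], [462.0, -58.0], [462.0, -49.0]]
yel [286.1 289.7] [283 287   7   7  40] [442.7  67.9] box [[448.0, 74.0], [448.0, 62.0], [436.0, 62.0], [436.0, 74.0]]
yel [ 83.4 293.1] [ 79 289  10   9  58] [435.8 472.1] box [[434.0, 483.0], [447.0, 470.0], [438.0, 461.0], [425.0, 474.0]]
yel [346.4 293.3] [344 290   6   7  38] [435.6 -51.3] box [[442.0, -47.0], [442.0, -56.0], [430.0, -56.0], [430.0, -47.0]]
yel [145.4 297.4] [142 294   8   8  42] [427.3 347.7] box [[424.0, 356.0], [435.0, 353.0], [430.0, 338.0]
[... 4078 characters left out ...]
.0], [501.0, -247.0], [421.0, -212.0], [424.0, -89.0]]
white [479.9 265.7] [ 458  250   46   33 1110] [ 257.2 -226.4] box [[292.0, -164.0], [318.0, -265.0], [219.0, -292.0], [200.0, -191.0]]
white [257.3 317.7] [ 198  273  116   91 6151] [577.9 163.4] box [[642.0, 266.0], [741.0, 79.0], [521.0, 45.0], [456.0, 228.0]]
white [133.7 307.3] [115 292  40  30 827] [804.5 278.4] box [[858.0, 290.0], [819.0, 221.0], [750.0, 263.0], [789.0, 328.0]]
white [596.3 439.7] [ 509  399  131   74 2529] [-45.4  67.1] box [[90.0, 97.0], [-92.0, -55.0], [-122.0, 77.0], [42.0, 210.0]]
white [233.8 457.9] [ 201  431   69   49 1916] [430.5 411.5] box [[474.0, 450.0], [441.0, 354.0], [385.0, 375.0], [420.0, 466.0]]
```

View pics/c0.png

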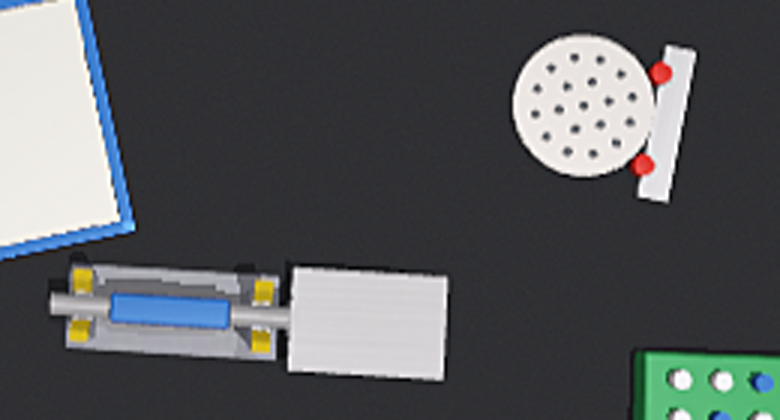

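The crop shows the perforated disc at full-image px (455,215) touching both red studs, and the lifter at (316,283) lying in the nearer rest. The choice is confirmed.

```bash
cat >>h.py <<'E'
def to(x,y,z,yaw):
    s=env.state();p=np.array(s["ee_pos"]);r=np.radians(s["ee_rot"][2])
    d=np.array([x,y,z])-p
    print("t",s["time_s"],"pos",p.round(1),"rot",np.round(s["ee_rot"],2),"-> slide units",np.round([(d[0]*np.cos(r)+d[1]*np.sin(r))/30,(d[0]*np.sin(r)-d[1]*np.cos(r))/30,-d[2]/30],3),"spin",round(-((yaw-s["ee_rot"][2]+180)%360-180)/8,3))
E
python3 - <<'E'
from h import *
im=cv2.imread("pics/top0.png")[:,:,::-1].copy();H=hsv(im);s,v=H[...,1],H[...,2]
w=((s<60)&(v>150)).astype(np.uint8)
w[:,:428]=0;w[260:]=0;w[:185]=0;w[:,495:]=0
w=cv2.morphologyEx(w,cv2.MORPH_CLOSE,np.ones((5,5),np.uint8))
d=cv2.morphologyEx(w,cv2.MORPH_OPEN,cv2.getStructuringElement(2,(29,29)))
c=max(cv2.findContours(d,0,1)[0],key=cv2.contourArea)[:,0]
P=ray("top",c.astype(float),9)[:,:2]
(e,r)=cv2.minEnclosingCircle(P.astype(np.float32));el=cv2.fitEllipse(P.astype(np.float32));print("disc",e,r,el)
st=w.copy();st[cv2.dilate(d,np.ones((5,5)))>0]=0
for b in blobs(st,60):
    ys,xs=np.nonzero(b[2]);print("strip",ray("top",cv2.boxPoints(cv2.minAreaRect(np.c_[xs,ys].astype(np.float32))),6).round(1)[:,:2].tolist())
h=H[...,0];bl=(h>100)&(h<125)&(s>130);bl[:,:180]=0
t=max(blobs(bl,300),key=lambda q:q[1][4]);ys,xs=np.nonzero(t[2]);
P=ray("top",np.c_[xs,ys].astype(float),14)[:,:2].astype(np.float32);print("tray",cv2.minAreaRect(P))
to(454,-8,120,13.45);to(454,-8,61,86.5)
E
```

```text
disc (600.2172241210938, -289.41522216796875) 54.004268646240234 ((601.6578979492188, -287.6986999511719), (96.9449691772461, 104.8486099243164), 169.11233520507812)
strip [[537.5, -322.8], [645.5, -346.0], [641.2, -367.3], [533.3, -343.9]]
tray ((581.1705932617188, 157.15090942382812), (185.8926239013672, 214.72402954101562), 11.910920143127441)
t 0.1 pos [ 133.7 -558.8  213.2] rot [-179.91   -0.     13.45] -> slide units [ 14.656 -15.372   3.107] spin 0.001
t 0.1 pos [ 133.7 -558.8  213.2] rot [-179.91   -0.     13.45] -> slide units [ 14.656 -15.372   5.073] spin -9.131
```

```bash
python3 -m jog '{"jaw":[91,91,91,91,91,91,91,91,91,91],"slide":[[0.8,-0.8,0],[0.8,-0.8,0],[0.8,-0.8,0],[0.8,-0.8,0],[0.8,-0.8,0],[0.8,-0.8,0],[0.8,-0.8,0],[0.8,-0.8,0],[0.8,-0.8,0],[0.8,-0.8,0]],"spin":[0,0,0,0,0,0,0,0,0,0]}' 50
python3 -m jog '{"jaw":[91,91,91,91,91,91,91,91,91,91],"slide":[[0.8,-0.9,0],[0.8,-0.9,0],[0.8,-0.9,0],[0.8,-0.9,0],[0.8,-0.9,0],[0.8,-0.9,0],[0.8,-0.9,0],[0.8,-0.9,0],[0.2,-0.1,0],[0,0,0]],"spin":[0,0,0,0,0,0,0,0,0,0]}'
python3 -m jog '{"jaw":[91,91,91,91,91,91,91,91,91,91],"slide":[[0,0,0],[0,0,0],[0,0,0],[0,0,0],[0,0,0],[0,0,0],[0,0,0],[0,0,0],[0,0,0],[0,0,0]],"spin":[-0.913,-0.913,-0.913,-0.913,-0.913,-0.913,-0.913,-0.913,-0.913,-0.913]}'
python3 -c "
from h import *
to(454,-8,61,86.5)"
```

```text
time_s: 1.1
ee_pos: [311.7, -268.6, 213.7]
ee_rot: [-180.0, 0.0, 13.4]
force: [0.9, -0.2, -0.1]
gripper_width: 91.3
gripper_force: 0.0
time_s: 2.1
ee_pos: [453.2, -10.4, 213.5]
ee_rot: [180.0, 0.1, 13.6]
force: [-0.5, -0.3, -0.1]
gripper_width: 91.2
gripper_force: 0.0
time_s: 3.1
ee_pos: [452.0, -12.4, 213.8]
ee_rot: [-179.9, 0.0, 86.7]
force: [-0.5, 0.2, 0.1]
gripper_width: 91.1
gripper_force: 0.0
t 3.1 pos [452.  -12.4 213.8] rot [-1.7995e+02  4.0000e-02  8.6690e+01] -> slide units [0.149 0.058 5.093] spin 0.023
```

```bash
python3 -m jog '{"jaw":[91,91,91,91,91,91,91,91,91,91],"slide":[[0.15,0.06,0.8],[0,0,0.8],[0,0,0.8],[0,0,0.8],[0,0,0.6],[0,0,0.5],[0,0,0.4],[0,0,0.2],[0,0,0],[0,0,0]],"spin":[0,0,0,0,0,0,0,0,0,0]}'
python3 -m jog '{"jaw":[40,25,20,15,15,15,15,15,15,15],"slide":[[0,0,0],[0,0,0],[0,0,0],[0,0,0],[0,0,0],[0,0,0],[0,0,0],[0,0,0],[0,0,0],[0,0,0]],"spin":[0,0,0,0,0,0,0,0,0,0]}' 50
```

```text
time_s: 4.1
ee_pos: [455.2, -7.1, 67.4]
ee_rot: [180.0, 0.0, 86.5]
force: [0.5, 0.2, 0.5]
gripper_width: 91.0
gripper_force: 0.0
time_s: 5.1
ee_pos: [454.9, -6.5, 66.9]
ee_rot: [-180.0, 0.0, 86.5]
force: [-0.4, 0.8, 0.4]
gripper_width: 19.8
gripper_force: 50.0
```

```bash
python3 -m jog '{"jaw":[15,15,15,15,15,15,15,15,15,15],"slide":[[0,0,-0.1],[0,0,-0.3],[0,0,-0.4],[0,0,-0.4],[0,0,-0.4],[0,0,-0.4],[0,0,-0.2],[0,0,-0.1],[0,0,0],[0,0,0]],"spin":[0,0,0,0,0,0,0,0,0,0]}'
cat >lift.py <<'E'
import sys
from h import *
# blade corners in top view: axis height = TCP+13 ; blade top at nose ~ axis-41
im=env.grab_frame("top");cv2.imwrite(f"pics/{sys.argv[1]}.png",im[:,:,::-1]);sd=env.grab_frame("side");cv2.imwrite(f"pics/{sys.argv[1]}s.png",sd[:,:,::-1])
s=env.state();p=s["ee_pos"];r=np.radians(s["ee_rot"][2]);d=-np.array([np.cos(r),np.sin(r)])
z=p[2]+13-41;nose=np.r_[p[:2]+173*d,z];print("nose predicted",nose,"px",proj("top",nose))
H=hsv(im);w=((H[...,1]<50)&(H[...,2]>120)).astype(np.uint8)
u,v=proj("top",np.r_[p[:2]+120*d,z])[0].astype(int)
m=np.zeros_like(w);m[max(v-60,0):v+60,max(u-70,0):u+90]=1;w&=m
w=cv2.morphologyEx(w,cv2.MORPH_OPEN,np.ones((21,21),np.uint8))
for c,st,l in blobs(w,800):
    ys,xs=np.nonzero(l);P=ray("top",np.c_[xs,ys].astype(float),z)[:,:2].astype(np.float32);R=cv2.minAreaRect(P);b=cv2.boxPoints(R)
    q=(b-p[:2])@d;f=b[np.argsort(q)[-2:]].mean(0);k=b[np.argsort(q)[:2]].mean(0)
    print("blade",R,"front mid",f,"back mid",k,"yaw",np.degrees(np.arctan2(*(f-k)[::-1])))
E
python3 lift.py l1
```

```text
time_s: 6.1
ee_pos: [454.6, -6.5, 135.5]
ee_rot: [-179.9, 0.0, 86.5]
force: [-0.2, 0.2, -3.1]
gripper_width: 19.9
gripper_force: 50.0
nose predicted [ 444.05138395 -179.22578135  107.3979376 ] px [[412.18560873 289.03822994]]
blade ((456.9523620605469, -27.77198028564453), (76.62628173828125, 99.75989532470703), 89.93911743164062) front mid [456.91165 -66.0851 ] back mid [456.99307    10.5411415] yaw -90.060875
blade ((446.2654724121094, -139.04150390625), (83.97159576416016, 70.3567886352539), 89.54653930664062) front mid [ 445.9332  -181.02599] back mid [446.59775 -97.05702] yaw -90.45344
```

```bash
python3 -c "
from h import *
to(651.8,-46.9,60,77.9)"
python3 -m jog '{"jaw":[15,15,15,15,15,15,15,15,15,15],"slide":[[0,0.4,0],[0,0.7,0],[0,0.7,0],[0,0.8,0],[0,0.8,0],[0,0.8,0],[0,0.8,0],[0,0.8,0],[0,0.5,0],[0,0.2,0]],"spin":[0,0,0,0,0,0,0,0,0,0]}'
python3 -m jog '{"jaw":[15,15,15,15,15,15,15,15,15,15],"slide":[[0,0,0.2],[0,0,0.3],[0,0,0.4],[0,0,0.4],[0,0,0.4],[0,0,0.4],[0,0,0.3],[0,0,0.1],[0,0,0],[0,0,0]],"spin":[0.2,0.3,0.3,0.2,0.075,0,0,0,0,0]}'
python3 -c "
from h import *
to(651.8,-46.9,31,77.9)"
```

```text
t 6.2 pos [454.6  -6.5 135.4] rot [-1.7993e+02  1.0000e-02  8.6490e+01] -> slide units [-0.94   6.642  2.513] spin 1.074
time_s: 7.2
ee_pos: [651.8, -18.6, 134.8]
ee_rot: [180.0, 0.0, 86.5]
force: [-1.0, -0.5, -3.0]
gripper_width: 19.7
gripper_force: 50.0
time_s: 8.2
ee_pos: [650.1, -18.5, 61.4]
ee_rot: [179.9, -0.0, 77.9]
force: [-0.2, 0.7, -3.0]
gripper_width: 19.8
gripper_force: 50.0
t 8.2 pos [650.1 -18.5  61.4] rot [ 1.7994e+02 -1.0000e-02  7.7890e+01] -> slide units [-0.914  0.253  1.012] spin -0.001
```

```bash
python3 -m jog '{"jaw":[15,15,15,15,15,15,15,15,15,15],"slide":[[-0.3,0.1,0.2],[-0.4,0.15,0.2],[0,0,0.2],[0,0,0.2],[0,0,0.1],[0,0,0],[0,0,0],[0,0,0],[0,0,0],[0,0,0]],"spin":[0,0,0,0,0,0,0,0,0,0]}'
python3 lift.py l2; python3 - <<'E'
import cv2
a=cv2.imread("pics/l2.png")[150:300,300:520];b=cv2.imread("pics/l2s.png")[150:300,270:490]
cv2.imwrite("pics/l2c.png",cv2.hconcat([cv2.resize(a,(396,270)),cv2.resize(b,(396,270))]))
E
```

```text
time_s: 9.2
ee_pos: [652.7, -40.5, 34.2]
ee_rot: [180.0, 0.0, 77.9]
force: [1.1, -0.8, -3.4]
gripper_width: 19.6
gripper_force: 50.0
nose predicted [ 616.39080009 -209.70587363    6.06900973] px [[418.2196788  208.44290309]]
blade ((725.9534912109375, -56.43145751953125), (101.92052459716797, 68.13534545898438), 89.6793212890625) front mid [ 725.6683  -107.39092] back mid [726.2387     -5.4719925] yaw -90.32068
blade ((626.175537109375, -170.88671875), (77.2230224609375, 69.43047332763672), 89.45496368408203) front mid [ 625.8082  -209.49649] back mid [ 626.54285 -132.27695] yaw -90.54505
blade ((545.60009765625, -56.66943359375), (102.71762084960938, 88.19364166259766), 89.9060287475586) front mid [ 545.51587  -108.028175] back mid [545.6843    -5.310692] yaw -90.09396
```

View pics/l2c.png

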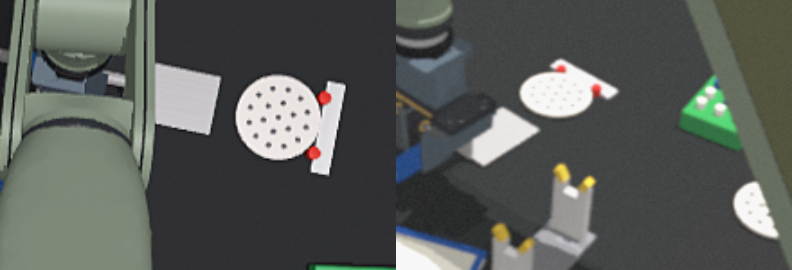

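Left crop: the blade nose is at full-image px (419,208.5), parallel to the strip and pointing at the disc centre (455,215). Next I lower it to the bench.

```bash
python3 -m jog '{"jaw":[15,15,15,15],"slide":[[0,0.03,0.1],[0,0,0.03],[0,0,0],[0,0,0]],"spin":[0,0,0,0]}'
python3 -m jog '{"jaw":[15,15,15],"slide":[[0,0,0.04],[0,0,0],[0,0,0]],"spin":[0,0,0]}'
python3 -c "
from h import *
print(env.state()['torque']);to(652,-43,29,77.9)"
```

```text
time_s: 9.7
ee_pos: [653.4, -40.8, 29.9]
ee_rot: [-180.0, 0.0, 77.9]
force: [0.3, 0.6, -3.4]
gripper_width: 20.0
gripper_force: 50.0
time_s: 10.0
ee_pos: [653.6, -40.8, 29.0]
ee_rot: [180.0, 0.0, 77.9]
force: [-0.2, -0.1, -2.4]
gripper_width: 19.7
gripper_force: 50.0
[-0.04590105 -0.01783805  0.02184917]
t 10.0 pos [653.6 -40.8  29. ] rot [1.7997e+02 1.0000e-02 7.7900e+01] -> slide units [-0.082 -0.038  0.001] spin -0.0
```

```bash
python3 -m jog '{"jaw":[15,15,15,15,15,15,15,15,15,15],"slide":[[0,0,0.03],[-0.2,0,0],[-0.2,0,0],[-0.2,0,0],[-0.1,0,0],[-0.1,0,0],[-0.1,0,0],[-0.1,0,0],[-0.1,0,0],[-0.1,0,0]],"spin":[0,0,0,0,0,0,0,0,0,0]}'
python3 -m jog '{"jaw":[15,15,15,15,15,15,15,15,15,15],"slide":[[-0.1,0,0],[-0.1,0,0],[-0.1,0,0],[-0.1,0,0],[-0.1,0,0],[-0.1,0,0],[-0.1,0,0],[-0.1,0,0],[-0.1,0,0],[-0.1,0,0]],"spin":[0,0,0,0,0,0,0,0,0,0]}'
python3 -c "
from h import *
print(env.state()['torque']);to(652,-43,29,77.9)"
```

```text
time_s: 11.0
ee_pos: [646.7, -76.2, 28.9]
ee_rot: [179.9, -0.0, 77.9]
force: [0.7, 2.5, 5.5]
gripper_width: 20.0
gripper_force: 50.0
time_s: 12.0
ee_pos: [640.3, -105.4, 29.0]
ee_rot: [179.9, -0.1, 77.9]
force: [0.7, 3.2, 6.3]
gripper_width: 20.0
gripper_force: 50.0
[ 0.2721184   0.11567233 -0.07909052]
t 12.0 pos [ 640.3 -105.4   29. ] rot [ 1.7989e+02 -5.0000e-02  7.7850e+01] -> slide units [ 2.117e+00 -5.800e-02 -1.000e-03] spin -0.006
```

```bash
python3 -m jog '{"jaw":[15,15,15,15,15,15,15,15,15,15],"slide":[[-0.12,0,0],[-0.12,0,0],[-0.12,0,0],[-0.12,0,0],[-0.12,0,0],[-0.12,0,0],[-0.12,0,0],[-0.12,0,0],[-0.12,0,0],[-0.12,0,0]],"spin":[0,0,0,0,0,0,0,0,0,0]}'
python3 -m jog '{"jaw":[15,15,15,15,15],"slide":[[-0.1,0,0],[-0.1,0,0],[-0.05,0,0],[0,0,0],[0,0,0]],"spin":[0,0,0,0,0]}'
python3 lift.py l3; python3 - <<'E'
import cv2
a=cv2.imread("pics/l3.png")[150:300,300:520];b=cv2.imread("pics/l3s.png")[150:300,270:490]
cv2.imwrite("pics/l3c.png",cv2.hconcat([cv2.resize(a,(396,270)),cv2.resize(b,(396,270))]))
E
```

```text
time_s: 13.0
ee_pos: [632.8, -140.5, 29.0]
ee_rot: [179.9, -0.1, 77.9]
force: [1.1, 3.6, 6.6]
gripper_width: 19.8
gripper_force: 50.0
time_s: 13.5
ee_pos: [631.1, -148.2, 28.9]
ee_rot: [179.9, -0.0, 77.9]
force: [1.3, 2.2, 5.0]
gripper_width: 20.0
gripper_force: 50.0
nose predicted [ 594.68941235 -317.30293111    0.8887552 ] px [[468.27651582 218.65060632]]
blade ((699.9817504882812, -212.44630432128906), (106.33488464355469, 76.790283203125), 89.70242309570312) front mid [ 699.7056  -265.61304] back mid [ 700.2579  -159.27959] yaw -90.29756
blade ((522.1699829101562, -181.81521606445312), (126.40105438232422, 83.7738037109375), 89.97268676757812) front mid [ 522.13983 -245.01573] back mid [ 522.20013 -118.6147 ] yaw -90.02733
```

View pics/l3c.png

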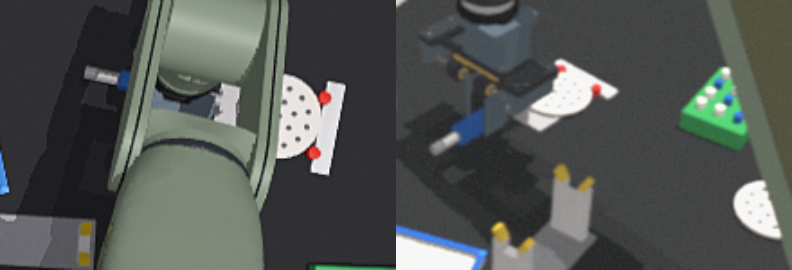

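The blade is under the disc: the side crop shows its rear part sticking out behind the disc at crop (545,120), and the disc still against the studs. Now I lift.

```bash
python3 -m jog '{"jaw":[15,15,15,15,15,15,15,15,15,15],"slide":[[0,0,-0.03],[0,0,-0.06],[0,0,-0.1],[0,0,-0.1],[0,0,-0.1],[0,0,-0.1],[0,0,-0.1],[0,0,-0.1],[0,0,-0.06],[0,0,-0.03]],"spin":[0,0,0,0,0,0,0,0,0,0]}'
python3 -m jog '{"jaw":[15,15,15,15,15,15,15,15,15,15],"slide":[[0.03,0,-0.1],[0.06,0,-0.15],[0.1,0,-0.2],[0.1,0,-0.25],[0.1,0,-0.25],[0.1,0,-0.2],[0.06,0,-0.15],[0.03,0,-0.1],[0,0,-0.05],[0,0,0]],"spin":[0,0,0,0,0,0,0,0,0,0]}'
python3 lift.py l4;python3 - <<'E'
import cv2
a=cv2.imread("pics/l4.png")[150:300,300:520];b=cv2.imread("pics/l4s.png")[150:300,270:490]
cv2.imwrite("pics/l4c.png",cv2.hconcat([cv2.resize(a,(396,270)),cv2.resize(b,(396,270))]))
E
```

```text
time_s: 14.6
ee_pos: [630.7, -147.9, 51.7]
ee_rot: [180.0, 0.0, 77.9]
force: [0.7, -0.8, -4.0]
gripper_width: 19.7
gripper_force: 50.0
time_s: 15.6
ee_pos: [634.2, -130.9, 94.9]
ee_rot: [180.0, 0.0, 77.9]
force: [-0.8, 0.0, -4.5]
gripper_width: 20.1
gripper_force: 50.0
nose predicted [ 597.66478459 -300.05151738   66.563332  ] px [[467.66053121 213.39922311]]
blade ((702.3701171875, -188.56700134277344), (106.94437408447266, 62.53135299682617), 89.69087219238281) front mid [ 702.0816 -242.0384] back mid [ 702.6586 -135.0956] yaw -90.309135
blade ((515.0113525390625, -156.56231689453125), (91.51183319091797, 52.95705032348633), 89.90313720703125) front mid [ 514.934   -202.31818] back mid [ 515.0887  -110.80646] yaw -90.09683
```

View pics/l4c.png

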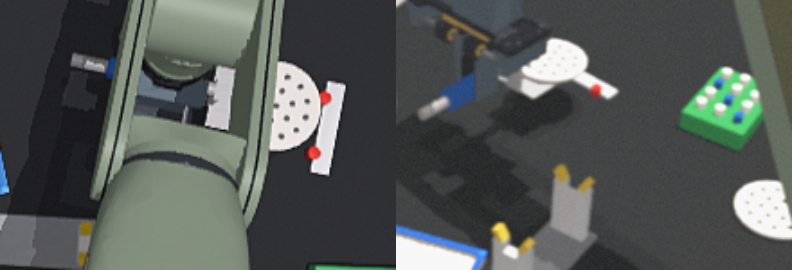

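The disc is riding on the blade, clear of the studs and strip (right crop, disc at (560,60)). The force of −4.5 N matches lifter plus disc. Now a smooth transport.

```bash
python3 -m jog '{"jaw":[15,15,15,15,15,15,15,15,15,15],"slide":[[0.05,-0.02,0],[0.1,-0.04,0],[0.15,-0.06,0],[0.2,-0.09,0],[0.25,-0.11,0],[0.3,-0.13,0],[0.35,-0.15,0],[0.4,-0.17,0],[0.45,-0.19,0],[0.5,-0.21,0]],"spin":[0,0,0,0,0,0,0,0,0,0]}'
python3 -m jog '{"jaw":[15,15,15,15,15,15,15,15,15,15],"slide":[[0.55,-0.23,0],[0.6,-0.26,0],[0.6,-0.26,0],[0.6,-0.26,0],[0.6,-0.26,0],[0.6,-0.26,0],[0.6,-0.26,0],[0.6,-0.26,0],[0.6,-0.26,0],[0.6,-0.26,0]],"spin":[0,0,0,0,0,0,0,0,0,0]}'
python3 -m jog '{"jaw":[15,15,15,15,15,15,15,15,15,15],"slide":[[0.6,-0.26,0],[0.6,-0.26,0],[0.6,-0.26,0],[0.55,-0.23,0],[0.5,-0.21,0],[0.45,-0.19,0],[0.4,-0.17,0],[0.35,-0.15,0],[0.3,-0.13,0],[0.25,-0.11,0]],"spin":[0,0,0,0,0,0,0,0,0,0]}'
python3 -m jog '{"jaw":[15,15,15,15,15,15,15,15,15,15],"slide":[[0.2,-0.09,0],[0.15,-0.06,0],[0.1,-0.04,0],[0.05,-0.02,0],[0,0,0],[0,0,0],[0,0,0],[0,0,0],[0,0,0],[0,0,0]],"spin":[0,0,0,0,-0.03,-0.06,-0.1,-0.1,-0.1,-0.1]}'
python3 -m jog '{"jaw":[15,15,15,15,15,15,15,15,15,15],"slide":[[0,0,0],[0,0,0],[0,0,0],[0,0,0],[0,0,0],[0,0,0],[0,0,0],[0,0,0],[0,0,0],[0,0,0]],"spin":[-0.15,-0.15,-0.15,-0.15,-0.15,-0.15,-0.15,-0.15,-0.15,-0.15]}'
python3 -m jog '{"jaw":[15,15,15,15,15,15,15,15,15,15],"slide":[[0,0,0],[0,0,0],[0,0,0],[0,0,0],[0,0,0],[0,0,0],[0,0,0],[0,0,0],[0,0,0],[0,0,0]],"spin":[-0.15,-0.15,-0.15,-0.15,-0.15,-0.1,-0.1,-0.06,0,0]}'
python3 lift.py l5; python3 -c "
from h import *
to(548.5,308.7,45,101.9)
a=cv2.imread('pics/l5.png')[140:340,130:350];b=cv2.imread('pics/l5s.png')[220:420,150:370]
cv2.imwrite('pics/l5c.png',cv2.hconcat([cv2.resize(a,(396,360)),cv2.resize(b,(396,360))]))"
```

```text
time_s: 16.7
ee_pos: [616.9, -41.5, 94.9]
ee_rot: [180.0, -0.0, 77.9]
force: [0.5, 0.2, -3.4]
gripper_width: 19.6
gripper_force: 50.0
time_s: 17.7
ee_pos: [578.6, 149.7, 95.0]
ee_rot: [180.0, -0.0, 77.9]
force: [0.4, -0.1, -5.0]
gripper_width: 19.6
gripper_force: 50.0
time_s: 18.7
ee_pos: [550.3, 295.8, 94.7]
ee_rot: [180.0, 0.0, 77.9]
force: [0.5, -0.2, -2.9]
gripper_width: 19.7
gripper_force: 50.0
time_s: 19.7
ee_pos: [547.4, 311.1, 94.8]
ee_rot: [180.0, 0.0, 81.9]
force: [-0.1, -0.8, -5.2]
gripper_width: 19.8
gripper_force: 50.0
time_s: 20.7
ee_pos: [547.3, 311.2, 94.8]
ee_rot: [-180.0, 0.0, 93.9]
force: [0.3, 0.8, -4.3]
gripper_width: 19.5
gripper_force: 50.0
time_s: 21.7
ee_pos: [547.3, 311.2, 94.8]
ee_rot: [-180.0, 0.0, 101.9]
force: [-0.6, 0.6, -3.5]
gripper_width: 19.6
gripper_force: 50.0
nose predicted [582.98530423 141.90523844  66.79166275] px [[251.21618923 221.08271724]]
blade ((575.3848266601562, 149.66152954101562), (158.98594665527344, 186.73768615722656), 11.887218475341797) front mid [594.6175    58.294983] back mid [556.15216 241.02808] yaw -78.11278
t 21.8 pos [547.3 311.2  94.8] rot [-180.      0.    101.89] -> slide units [-0.089  0.021  1.66 ] spin -0.001
```

View pics/l5c.png

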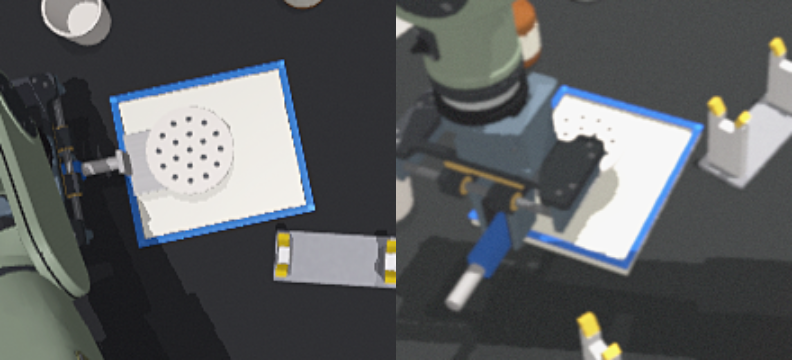

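Left crop: the disc is centred on the blade at crop (190,151), about 31 mm behind the nose, over the tray's handle side. Now I lower it, then ease the grip so the nose dips onto the tray floor.

```bash
python3 -m jog '{"jaw":[15,15,15,15,15,15,15,15,15,15],"slide":[[-0.05,0,0.05],[-0.05,0.02,0.1],[0,0,0.15],[0,0,0.2],[0,0,0.25],[0,0,0.25],[0,0,0.25],[0,0,0.2],[0,0,0.15],[0,0,0.1]],"spin":[0,0,0,0,0,0,0,0,0,0]}'
python3 -m jog '{"jaw":[15,15,15,15],"slide":[[0,0,0.05],[0,0,0],[0,0,0],[0,0,0]],"spin":[0,0,0,0]}' 30
python3 -m jog '{"jaw":[15,15,15],"slide":[[0,0,0],[0,0,0],[0,0,0]],"spin":[0,0,0]}' 20
python3 -c "
from h import *
print(env.state()['torque'])"
```

```text
time_s: 22.8
ee_pos: [548.5, 308.3, 43.2]
ee_rot: [-180.0, 0.0, 101.9]
force: [-0.6, 0.4, -4.6]
gripper_width: 19.7
gripper_force: 50.0
time_s: 23.2
ee_pos: [548.7, 308.5, 42.6]
ee_rot: [180.0, -0.0, 101.9]
force: [-0.1, -0.7, -4.1]
gripper_width: 19.2
gripper_force: 30.0
time_s: 23.5
ee_pos: [548.6, 308.4, 42.4]
ee_rot: [180.0, 0.0, 101.9]
force: [0.1, -0.7, -4.4]
gripper_width: 19.8
gripper_force: 20.0
[ 0.22342068 -0.04968973 -0.02370657]
```

```bash
for f in 15; do python3 -m jog '{"jaw":[15,15,15],"slide":[[0,0,0],[0,0,0],[0,0,0]],"spin":[0,0,0]}' 15; python3 -c "
from h import *
print(env.state()['torque'])"; done
python3 -m jog '{"jaw":[15,15,15],"slide":[[0,0,0],[0,0,0],[0,0,0]],"spin":[0,0,0]}' 11; python3 -c "
from h import *
print(env.state()['torque'])
def blade(n):
    pass
im=env.grab_frame('side');cv2.imwrite('pics/l6s.png',im[:,:,::-1])
H=hsv(im);b=(H[...,0]>100)&(H[...,0]<125)&(H[...,1]>130)&(H[...,2]>60)
for n in('pics/l5s.png','pics/l6s.png'):
    H=hsv(cv2.imread(n)[:,:,::-1].copy());b=(H[...,0]>100)&(H[...,0]<125)&(H[...,1]>130)&(H[...,2]>50);b[:,:150]=0;b[:,240:]=0;b[:320]=0
    for c,s,l in blobs(b,40):
        ys,xs=np.nonzero(l);print(c,s,cv2.minAreaRect(np.c_[xs,ys].astype(np.float32)))
"
```

```text
time_s: 23.8
ee_pos: [548.6, 308.4, 42.3]
ee_rot: [-180.0, 0.0, 101.9]
force: [-0.1, -0.1, -4.4]
gripper_width: 20.1
gripper_force: 15.0
[ 0.14831261 -0.0682164  -0.00905477]
time_s: 24.1
ee_pos: [548.6, 308.4, 42.3]
ee_rot: [180.0, 0.0, 101.9]
force: [-0.3, 0.2, -3.6]
gripper_width: 19.8
gripper_force: 11.0
[ 0.18875071 -0.09547355 -0.04500126]
[203.04444444 355.86222222] [190 338  24  37 450] ((203.8076934814453, 355.5384826660156), (16.36365509033203, 34.94611358642578), 33.690067291259766)
[231.48214286 351.69642857] [223 348  17   8  56] ((231.11322021484375, 351.603759765625), (17.0327091217041, 3.2966530323028564), 15.945395469665527)
[207.90487805 372.96341463] [195 357  23  34 410] ((208.6959686279297, 372.9256591796875), (16.39091682434082, 32.0843505859375), 35.53767776489258)
```

```bash
cat >tq.py <<'E'
from h import *
s=env.state();r=np.radians(s['ee_rot'][2]);t=s['torque'];print("pitch torque",round(float(t@[np.sin(r),-np.cos(r),0]),3),"fz",round(float(s["force"][2]),2))
# tail of handle in side view: pitch from tail height
im=env.grab_frame('side');H=hsv(im);b=(H[...,0]>100)&(H[...,0]<125)&(H[...,1]>130)&(H[...,2]>50);b[:,:150]=0;b[:,240:]=0;b[:320]=0
c,st,l=max(blobs(b,40),key=lambda q:q[1][4]);ys,xs=np.nonzero(l);i=np.argmax(ys-xs)
print("blue tail px",xs[i],ys[i])
d=-np.array([np.cos(r),np.sin(r)]);p=s["ee_pos"]
for th in(0,5,10,15,20):
    a=np.radians(th);q=[-57*np.cos(a)+12*np.sin(a)*0,57*np.sin(a)+0]
    print(th,proj("side",np.r_[p[:2]+d*q[0],p[2]+13+q[1]]).round(1))
E
python3 -m jog '{"jaw":[15,15,15],"slide":[[0,0,0],[0,0,0],[0,0,0]],"spin":[0,0,0]}' 8; python3 tq.py
python3 -m jog '{"jaw":[15,15,15],"slide":[[0,0,0],[0,0,0],[0,0,0]],"spin":[0,0,0]}' 6; python3 tq.py
```

```text
time_s: 24.45
ee_pos: [548.6, 308.4, 42.3]
ee_rot: [180.0, 0.0, 101.9]
force: [-0.3, 0.7, -2.4]
gripper_width: 20.1
gripper_force: 8.0
pitch torque 0.106 fz -2.4
blue tail px 196 382
0 [[199.7 387.4]]
5 [[199.3 385.6]]
10 [[199.1 383.6]]
15 [[199.  381.3]]
20 [[199.1 378.9]]
time_s: 24.8
ee_pos: [548.6, 308.4, 42.4]
ee_rot: [180.0, 0.0, 101.9]
force: [0.5, 0.4, -3.1]
gripper_width: 20.0
gripper_force: 6.0
pitch torque 0.034 fz -3.07
blue tail px 196 382
0 [[199.7 387.4]]
5 [[199.3 385.6]]
10 [[199.1 383.5]]
15 [[199.  381.3]]
20 [[199.1 378.9]]
```

```bash
python3 -m jog '{"jaw":[15,15,15,15,15,15,15,15,15,15],"slide":[[0,0,-0.05],[0,0,-0.08],[0,0,-0.08],[0,0,-0.08],[0,0,-0.08],[0,0,-0.08],[0,0,-0.05],[0,0,0],[0,0,0],[0,0,0]],"spin":[0,0,0,0,0,0,0,0,0,0]}' 7; python3 tq.py
python3 - <<'E'
from h import *
im=env.grab_frame('top');cv2.imwrite('pics/l7.png',im[:,:,::-1])
g=cv2.cvtColor(im,cv2.COLOR_RGB2GRAY)[175:275,190:305]
sp=[ (c+[190,175]) for c,s,l in blobs((g<120).astype(np.uint8),3) if s[4]<25]
P=np.array(sp);print(len(P),P.mean(0) if len(P) else 0)
E
```

```text
time_s: 25.85
ee_pos: [548.7, 308.6, 57.5]
ee_rot: [180.0, -0.0, 101.9]
force: [-0.3, 0.7, -1.3]
gripper_width: 20.4
gripper_force: 7.0
pitch torque 0.038 fz -1.33
blue tail px 194 375
0 [[198.2 382.2]]
5 [[197.8 380.3]]
10 [[197.6 378.3]]
15 [[197.5 376. ]]
20 [[197.5 373.6]]
25 [250.9        233.04933333]
```

```bash
cat >disc.py <<'E'
import sys
from h import *
im=env.grab_frame('top') if len(sys.argv)<2 else cv2.imread(sys.argv[1])[:,:,::-1].copy()
H=hsv(im);m=((H[...,2]<150)&(H[...,1]<90)).astype(np.uint8)
P=np.array([c for c,s,l in blobs(m,2) if s[4]<22 and 195<c[0]<300 and 178<c[1]<275 and s[2]<7 and s[3]<7])
k=np.array([(np.hypot(*(P-p).T)<26).sum() for p in P]) if len(P) else []
if len(P):
    med=np.median(P,0);Q=P[np.hypot(*(P-med).T)<30];(c,r)=cv2.minEnclosingCircle(Q.astype(np.float32))
    w=ray("top",c,14)[0,:2]+[-1.1,1.6];t=w-[580,159];d=np.array([.206,-.9785]);n=np.array([.9785,.206])
    print(len(P),len(Q),"disc px",c,r,"world",w.round(1),"tray along",(t@d).round(1),"lat",(t@n).round(1))
E
python3 disc.py pics/l5.png; python3 disc.py pics/l7.png
python3 -m jog '{"jaw":[15,15,15,15,15,15,15,15,15,15],"slide":[[0,0,-0.05],[0,0,-0.08],[0,0,-0.08],[0,0,-0.08],[0,0,-0.08],[0,0,-0.08],[0,0,-0.05],[0,0,0],[0,0,0],[0,0,0]],"spin":[0,0,0,0,0,0,0,0,0,0]}' 7; python3 tq.py;python3 disc.py
```

```text
28 19 disc px (234.77926635742188, 222.85690307617188) 17.230300903320312 world [584.2 185.3] tray along -24.9 lat 9.6
31 19 disc px (237.5926055908203, 225.46359252929688) 16.624250411987305 world [578.6 179.2] tray along -20.0 lat 2.8
time_s: 26.95
ee_pos: [548.7, 308.6, 72.5]
ee_rot: [180.0, -0.0, 101.9]
force: [-1.0, 0.3, -1.9]
gripper_width: 20.2
gripper_force: 7.0
pitch torque 0.003 fz -1.9
blue tail px 200 376
0 [[196.8 376.9]]
5 [[196.4 374.9]]
10 [[196.2 372.8]]
15 [[196.1 370.5]]
20 [[196.1 368. ]]
28 19 disc px (237.7967529296875, 225.30088806152344) 16.59714126586914 world [579.  178.7] tray along -19.5 lat 3.0
```

```bash
python3 -c "
from h import *
a=env.grab_frame('top')[150:350,130:350];b=env.grab_frame('side')[260:420,170:346]
cv2.imwrite('pics/l8c.png',cv2.hconcat([cv2.resize(a,(396,360)),cv2.resize(b,(396,360))])[:,:,::-1])"
```

```text
(no output)
```

View pics/l8c.png

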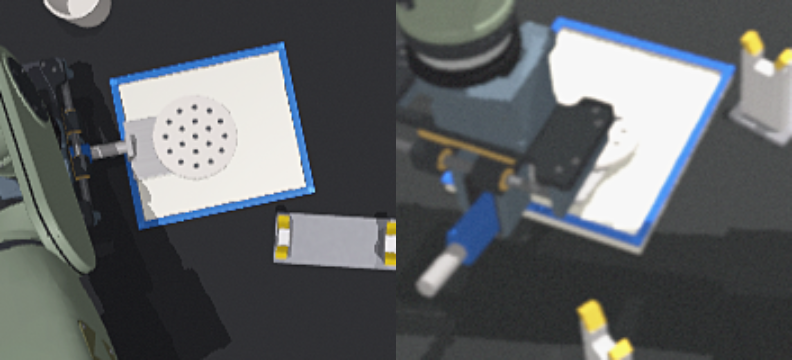

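```bash
python3 - <<'E'
from h import *
s=env.state();r=np.radians(s['ee_rot'][2]);d=-np.array([np.cos(r),np.sin(r)]);p=s["ee_pos"]
for x in(-35,-75):
    print(x,[(h,proj("side",np.r_[p[:2]+d*(x-22),h]).round(1)[0].tolist()) for h in range(40,101,10)])
E
```

```text
-35 [(40, [201.0, 392.7]), (50, [200.1, 389.3]), (60, [199.2, 385.9]), (70, [198.3, 382.4]), (80, [197.4, 378.8]), (90, [196.4, 375.2]), (100, [195.5, 371.6])]
-75 [(40, [188.1, 412.8]), (50, [187.1, 409.5]), (60, [186.1, 406.1]), (70, [185.0, 402.6]), (80, [184.0, 399.1]), (90, [182.9, 395.6]), (100, [181.8, 392.0])]
```

The disc is still on the blade at crop (195,137). The handle tail has risen to about 112 mm at full-image side px (183,387), so the pitch is about 13°. I keep raising.

```bash
python3 -m jog '{"jaw":[15,15,15,15,15,15,15,15,15,15],"slide":[[0,0,-0.04],[0,0,-0.04],[0,0,-0.04],[0,0,-0.04],[0,0,-0.04],[0,0,-0.04],[0,0,-0.04],[0,0,-0.02],[0,0,0],[0,0,0]],"spin":[0,0,0,0,0,0,0,0,0,0]}' 7; python3 disc.py
python3 -m jog '{"jaw":[15,15,15,15,15,15,15,15,15,15],"slide":[[0,0,-0.04],[0,0,-0.04],[0,0,-0.04],[0,0,-0.04],[0,0,-0.04],[0,0,-0.04],[0,0,-0.04],[0,0,-0.02],[0,0,0],[0,0,0]],"spin":[0,0,0,0,0,0,0,0,0,0]}' 7; python3 disc.py; python3 tq.py|head -1
```

```text
time_s: 28.15
ee_pos: [548.6, 308.5, 81.4]
ee_rot: [180.0, -0.0, 101.9]
force: [0.1, -0.1, -2.7]
gripper_width: 20.0
gripper_force: 7.0
28 19 disc px (237.9497833251953, 225.14418029785156) 16.586925506591797 world [579.3 178.4] tray along -19.2 lat 3.3
time_s: 29.2
ee_pos: [548.6, 308.5, 90.4]
ee_rot: [180.0, -0.0, 101.9]
force: [-0.0, 0.5, -2.9]
gripper_width: 20.1
gripper_force: 7.0
28 19 disc px (238.2062225341797, 225.0146484375) 16.56058692932129 world [579.6 177.9] tray along -18.6 lat 3.5
pitch torque 0.047 fz -2.49
```

```bash
python3 -m jog '{"jaw":[15,15,15,15,15,15,15],"slide":[[0.05,0,0],[0.1,0,0],[0.1,0,0],[0.1,0,0],[0.1,0,0],[0.05,0,0],[0,0,0]],"spin":[0,0,0,0,0,0,0]}' 8; python3 disc.py; python3 tq.py|head -1
```

```text
time_s: 30.0
ee_pos: [545.4, 323.6, 90.4]
ee_rot: [180.0, -0.0, 101.9]
force: [-0.7, 0.1, -2.1]
gripper_width: 20.0
gripper_force: 8.0
28 19 disc px (237.74285888671875, 225.3000030517578) 16.54568099975586 world [579.  178.9] tray along -19.7 lat 3.1
pitch torque 0.086 fz -3.13
```

```bash
python3 -m jog '{"jaw":[15,15,15,15,15,15,15,15,15,15],"slide":[[0.05,0,0],[0.1,0,0],[0.12,0,0],[0.12,0,0],[0.12,0,0],[0.12,0,0],[0.12,0,0],[0.12,0,0],[0.1,0,0],[0.05,0,0]],"spin":[0,0,0,0,0,0,0,0,0,0]}' 8; python3 disc.py; python3 tq.py|head -1
```

```text
time_s: 31.1
ee_pos: [539.1, 353.4, 90.3]
ee_rot: [180.0, 0.0, 101.9]
force: [-0.5, 0.5, -3.1]
gripper_width: 19.6
gripper_force: 8.0
28 19 disc px (237.60328674316406, 225.74407958984375) 16.600366592407227 world [578.  179.2] tray along -20.1 lat 2.2
pitch torque -0.081 fz -1.89
```

```bash
python3 -m jog '{"jaw":[15,15,15,15,15,15,15,15,15,15],"slide":[[0.08,0,0],[0.12,0,0],[0.12,0,0],[0.12,0,0],[0.12,0,0],[0.1,0,-0.04],[0.1,0,-0.08],[0.08,0,-0.1],[0.04,0,-0.1],[0,0,-0.1]],"spin":[0,0,0,0,0,0,0,0,0,0]}' 12; python3 disc.py; python3 tq.py|head -1
python3 -m jog '{"jaw":[15,15,15,15,15,15,15,15,15,15],"slide":[[0,0,-0.1],[0,0,-0.2],[0.0,0,-0.3],[0,0,-0.3],[0,0,-0.3],[0,0,-0.3],[0,0,-0.2],[0,0,-0.1],[0,0,0],[0,0,0]],"spin":[0,0,0,0,0,0,0,0,0,0]}' 30; python3 disc.py; python3 tq.py|head -1
python3 -c "
from h import *
a=env.grab_frame('top')[150:350,130:350];b=env.grab_frame('side')[220:420,150:370]
cv2.imwrite('pics/l9c.png',cv2.hconcat([cv2.resize(a,(396,360)),cv2.resize(b,(396,360))])[:,:,::-1])"
```

```text
time_s: 32.2
ee_pos: [533.7, 379.0, 103.3]
ee_rot: [180.0, -0.0, 101.9]
force: [0.1, -1.3, -2.8]
gripper_width: 20.0
gripper_force: 12.0
32 23 disc px (232.79507446289062, 229.70492553710938) 21.917640686035156 world [569.5 189.4] tray along -31.9 lat -4.0
pitch torque 0.001 fz -2.29
time_s: 33.3
ee_pos: [533.5, 378.7, 156.5]
ee_rot: [-180.0, 0.0, 101.9]
force: [0.8, -0.1, -3.1]
gripper_width: 20.1
gripper_force: 30.0
27 19 disc px (237.39645385742188, 226.03433227539062) 16.403175354003906 world [577.4 179.6] tray along -20.7 lat 1.7
pitch torque 0.01 fz -3.23
```

View pics/l9c.png

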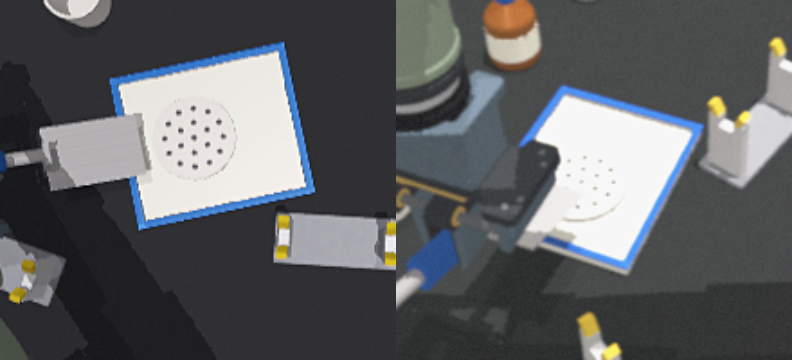

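The disc lies flat on the tray floor at crop (195,138), off the blade, and the wrist carries only the lifter (−3.2 N). Next I go to clear bench to level the lifter in the fingers.

```bash
python3 -m jog '{"jaw":[15,15,15,15,15,15,15,15,15,15],"slide":[[-0.3,0,0],[-0.6,0,0],[-0.9,0,0],[-0.9,0,0],[-0.9,0,0],[-0.9,0,0],[-0.9,0,0],[-0.9,0,0],[-0.9,0,0],[-0.9,0,0]],"spin":[0,0,0,0,0,0,0,0,0,0]}' 50
python3 -m jog '{"jaw":[15,15,15,15,15,15,15,15,15,15],"slide":[[-0.9,0,0],[-0.9,-0.1,0],[-0.9,-0.1,0],[-0.9,0,0],[-0.9,0,0],[-0.9,0,0],[-0.9,0,0],[-0.5,0,0],[0,0,0],[0,0,0]],"spin":[0,0,0,0,0,0,0,0,0.5,0.5]}'
python3 -m jog '{"jaw":[15,15,15,15,15,15,15,15],"slide":[[0,0,0.3],[0,0,0.6],[0,0,0.5],[0,0,0.3],[0,0,0.2],[0,0,0],[0,0,0],[0,0,0]],"spin":[0.5,0.425,0,0,0,0,0,0]}'
python3 lift.py l10|head -1;python3 disc.py;python3 -c "
from h import *
to(454.7,-6.5,67,86.5)"
```

```text
time_s: 34.5
ee_pos: [583.6, 138.3, 157.0]
ee_rot: [-180.0, 0.0, 101.8]
force: [0.2, -0.1, -1.8]
gripper_width: 19.6
gripper_force: 50.0
time_s: 35.5
ee_pos: [619.4, -61.0, 156.9]
ee_rot: [-180.0, -0.0, 93.6]
force: [-0.0, -0.3, -3.0]
gripper_width: 19.9
gripper_force: 50.0
time_s: 36.3
ee_pos: [620.5, -59.9, 100.8]
ee_rot: [179.9, 0.0, 86.5]
force: [0.8, -0.1, -3.1]
gripper_width: 19.7
gripper_force: 50.0
nose predicted [ 609.81077575 -232.51713936   72.62417136] px [[434.82421085 207.17312592]]
37 19 disc px (237.39645385742188, 226.03433227539062) 16.403175354003906 world [577.4 179.6] tray along -20.7 lat 1.7
t 36.45 pos [620.3 -59.8 100.5] rot [1.7994e+02 1.0000e-02 8.6500e+01] -> slide units [ 1.437 -5.618  1.118] spin -0.0
```

```bash
python3 -m jog '{"jaw":[15,15,15,15,15,15,15,15,15,15],"slide":[[0,0,0.1],[0,0,0.15],[0,0,0.15],[0,0,0.15],[0,0,0.15],[0,0,0.15],[0,0,0.15],[0,0,0.15],[0,0,0.1],[0,0,0]],"spin":[0,0,0,0,0,0,0,0,0,0]}' 8; python3 tq.py|head -1
python3 -m jog '{"jaw":[15,15,15,15,15,15,15,15,15,15],"slide":[[0,0,0.1],[0,0,0.1],[0,0,0.1],[0,0,0.1],[0,0,0.1],[0,0,0.1],[0,0,0.1],[0,0,0.05],[0,0,0],[0,0,0]],"spin":[0,0,0,0,0,0,0,0,0,0]}' 8; python3 tq.py|head -1
```

```text
time_s: 37.45
ee_pos: [619.7, -59.8, 61.8]
ee_rot: [-179.9, 0.0, 86.5]
force: [-0.7, -0.7, -2.2]
gripper_width: 19.8
gripper_force: 8.0
pitch torque 0.036 fz -2.22
time_s: 38.5
ee_pos: [619.8, -59.8, 39.8]
ee_rot: [-180.0, -0.0, 86.5]
force: [0.7, -0.4, -1.6]
gripper_width: 19.9
gripper_force: 8.0
pitch torque 0.082 fz -1.61
```

```bash
python3 -m jog '{"jaw":[15,15,15,15,15,15],"slide":[[0,0,0.08],[0,0,0.08],[0,0,0.06],[0,0,0],[0,0,0],[0,0,0]],"spin":[0,0,0,0,0,0]}' 8; python3 tq.py|head -1
python3 -m jog '{"jaw":[15,15,15,15],"slide":[[0,0,0.05],[0,0,0.04],[0,0,0],[0,0,0]],"spin":[0,0,0,0]}' 8; python3 tq.py|head -1
python3 -m jog '{"jaw":[15,15,15,15],"slide":[[0,0,0.05],[0,0,0.03],[0,0,0],[0,0,0]],"spin":[0,0,0,0]}' 8; python3 tq.py|head -1
```

```text
time_s: 39.15
ee_pos: [619.8, -59.8, 33.2]
ee_rot: [-180.0, -0.0, 86.5]
force: [0.3, 0.2, -2.3]
gripper_width: 19.6
gripper_force: 8.0
pitch torque 0.039 fz -2.29
time_s: 39.6
ee_pos: [620.2, -59.8, 30.8]
ee_rot: [180.0, 0.0, 86.5]
force: [-0.8, 0.6, -1.0]
gripper_width: 20.2
gripper_force: 8.0
pitch torque 0.053 fz -0.99
time_s: 40.05
ee_pos: [620.1, -59.8, 28.3]
ee_rot: [180.0, 0.0, 86.5]
force: [0.5, -0.0, -0.6]
gripper_width: 20.3
gripper_force: 8.0
pitch torque 0.072 fz -0.6
```

```bash
python3 -m jog '{"jaw":[15,15,15,15],"slide":[[0,0,0.05],[0,0,0.03],[0,0,0],[0,0,0]],"spin":[0,0,0,0]}' 8; python3 tq.py|head -1
python3 -m jog '{"jaw":[15,15,15,15,15,15,15,15,15,15],"slide":[[0,0,0],[0,0,0],[0,0,0],[0,0,-0.1],[0,0,-0.3],[0,0,-0.6],[0,0,-0.9],[0,0,-0.9],[0,0,-0.7],[0,0,-0.2]],"spin":[0,0,0,0,0,0,0,0,0,0]}' 50
python3 - <<'E'
from h import *
to(454.7,-6.5,67,86.5)
E
python3 lift.py l11
```

```text
time_s: 40.5
ee_pos: [619.9, -59.9, 25.7]
ee_rot: [-180.0, 0.0, 86.5]
force: [0.5, 0.6, -1.2]
gripper_width: 20.0
gripper_force: 8.0
pitch torque 0.062 fz -1.16
time_s: 41.55
ee_pos: [621.4, -60.0, 140.2]
ee_rot: [179.7, 0.0, 86.5]
force: [0.0, -0.0, -2.8]
gripper_width: 19.6
gripper_force: 50.0
t 41.55 pos [621.4 -60.  140.2] rot [1.7968e+02 2.0000e-02 8.6490e+01] -> slide units [ 1.439 -5.656  2.439] spin -0.001
nose predicted [ 609.69547453 -232.53989071  109.91138889] px [[438.42506536 204.61667633]]
blade ((693.5103149414062, -93.88453674316406), (105.26679992675781, 80.5056381225586), 89.67931365966797) front mid [ 693.2157 -146.5171] back mid [693.80493 -41.25197] yaw -90.32071
blade ((615.9403076171875, -201.47451782226562), (76.68595886230469, 70.05290985107422), 89.29492950439453) front mid [ 615.4685  -239.81459] back mid [ 616.4121  -163.13445] yaw -90.705025
```

```bash
python3 -c "
import cv2
a=cv2.imread('pics/l11.png')[150:290,300:480];b=cv2.imread('pics/l11s.png')[140:320,240:471]
cv2.imwrite('pics/l11c.png',cv2.hconcat([cv2.resize(a,(390,303)),cv2.resize(b,(390,303))]))"
```

```text
(no output)
```

View pics/l11c.png

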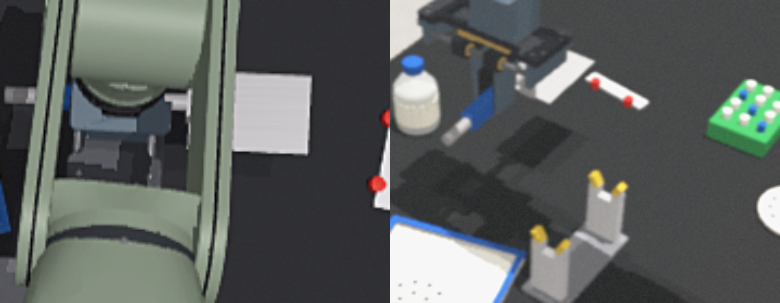

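```bash
python3 - <<'E'
from h import *
def tri(a,b):
    A0,A1=ray("top",a,0)[0],ray("top",a,200)[0];B0,B1=ray("side",b,0)[0],ray("side",b,200)[0]
    z=np.linspace(0,250,2501)[:,None]/200
    u=A1-A0;v=B1-B0;M=np.c_[u,-v];t=np.linalg.lstsq(M,B0-A0,rcond=None)[0]
    p,q=A0+u*t[0],B0+v*t[1];return ((p+q)/2).round(1),round(float(np.linalg.norm(p-q)),1)
print("nose -x corner",tri((442.1,221.1),(360.8,175.5)));print("tail",tri((303.2,193.8),(277,220)))
for n in("l2","l11"):
    pass
s=env.state();p=s["ee_pos"];r=np.radians(s['ee_rot'][2]);d=-np.array([np.cos(r),np.sin(r)]);w=np.array([-d[1],d[0]])
for th in(-10,-5,0,5):
    a=np.radians(th);L=lambda x,z:(x-22)*np.cos(a)-0*z+z*np.sin(-a)*1
    f=lambda x,y,z:np.r_[p[:2]+d*((x-22)*np.cos(a)+z*np.sin(a))+w*y,p[2]+13-(x-22)*np.sin(a)+z*np.cos(a)]
    for y in(35,-35): print(th,y,proj("top",f(195,y,-41)).round(1),proj("side",f(195,y,-41)).round(1))
    print("   tail",proj("top",f(-75,0,0)).round(1),proj("side",f(-75,0,0)).round(1))
E
```

```text
nose -x corner (array([ 575., -236.,  126.]), 0.5)
tail (array([622.7,  30.7, 150.5]), 6.6)
-10 35 [[444.7 184.4]] [[336.2 160.7]]
-10 -35 [[443.1 220.6]] [[361.  170.5]]
   tail [[301.9 194.9]] [[273.  226.8]]
-5 35 [[442.3 185.8]] [[335.7 166.5]]
-5 -35 [[440.7 221.5]] [[360.3 176.4]]
   tail [[301.2 194.1]] [[272.4 223.8]]
0 35 [[439.2 187. ]] [[334.8 172.4]]
0 -35 [[437.6 222.3]] [[359.2 182.4]]
   tail [[300.8 193.4]] [[272.1 220.6]]
5 35 [[435.6 188.2]] [[333.7 178.4]]
5 -35 [[434. 223.]] [[357.9 188.5]]
   tail [[300.8 192.7]] [[272.  217.2]]
```

The top crop shows the blade nose mid at full-image px (443,203). The side crop shows the −x nose corner at (361,175.5) and the tail at (278,219). The lifter is about 5° nose-up and barely shifted in the fingers, so the slots will level it. Now back to the rest.

```bash
python3 -m jog '{"jaw":[15,15,15,15,15,15,15,15,15,15],"slide":[[0.1,-0.3,0],[0.2,-0.7,0],[0.24,-0.8,0],[0.2,-0.8,0],[0.2,-0.8,0],[0.2,-0.8,0],[0.2,-0.8,0],[0.1,-0.5,0],[0,-0.15,0],[0,0,0]],"spin":[0,0,0,0,0,0,0,0,0,0]}' 50
python3 -c "
from h import *
to(454.8,-6.5,95,86.5)"
```

```text
time_s: 42.65
ee_pos: [452.3, -6.2, 136.2]
ee_rot: [-179.9, 0.0, 86.5]
force: [-0.3, -0.0, -1.6]
gripper_width: 20.1
gripper_force: 50.0
t 42.65 pos [452.3  -6.2 136.2] rot [-1.7992e+02  1.0000e-02  8.6510e+01] -> slide units [-0.005  0.082  1.374] spin 0.001
```

```bash
python3 -m jog '{"jaw":[15,15,15,15,15,15,15,15,15,15],"slide":[[0,0.08,0.1],[0,0,0.2],[0,0,0.3],[0,0,0.3],[0,0,0.3],[0,0,0.17],[0,0,0],[0,0,0],[0,0,0],[0,0,0]],"spin":[0,0,0,0,0,0,0,0,0,0]}'
python3 -c "
from h import *
to(454.8,-6.5,72,86.5)"
python3 -m jog '{"jaw":[15,15,15,15,15,15,15,15,15,15],"slide":[[0,0,0.1],[0,0,0.1],[0,0,0.1],[0,0,0.1],[0,0,0.1],[0,0,0.1],[0,0,0],[0,0,0],[0,0,0],[0,0,0]],"spin":[0,0,0,0,0,0,0,0,0,0]}' 30
python3 tq.py|head -1
```

```text
time_s: 43.65
ee_pos: [456.1, -6.4, 96.1]
ee_rot: [179.9, 0.0, 86.5]
force: [0.6, 0.1, -2.7]
gripper_width: 19.5
gripper_force: 50.0
t 43.65 pos [456.1  -6.4  96.1] rot [179.94   0.    86.49] -> slide units [-0.005 -0.044  0.805] spin -0.001
time_s: 44.65
ee_pos: [456.0, -6.5, 77.9]
ee_rot: [180.0, 0.0, 86.5]
force: [-0.7, -0.1, -2.1]
gripper_width: 19.9
gripper_force: 30.0
pitch torque 0.082 fz -2.14
```

```bash
python3 -m jog '{"jaw":[15,15,15,15,15,15,15,15],"slide":[[0,-0.04,0.05],[0,0,0.07],[0,0,0.07],[0,0,0.07],[0,0,0.05],[0,0,0],[0,0,0],[0,0,0]],"spin":[0,0,0,0,0,0,0,0]}' 8
python3 tq.py|head -1
python3 -m jog '{"jaw":[15,15,15,15,15,15,15],"slide":[[0,0,0.05],[0,0,0.05],[0,0,0.05],[0,0,0.03],[0,0,0],[0,0,0],[0,0,0]],"spin":[0,0,0,0,0,0,0]}' 8
python3 tq.py|head -1
```

```text
time_s: 45.5
ee_pos: [454.7, -6.4, 69.2]
ee_rot: [180.0, 0.0, 86.5]
force: [-1.9, 0.0, 5.3]
gripper_width: 20.2
gripper_force: 8.0
pitch torque -0.104 fz 5.34
time_s: 46.25
ee_pos: [454.7, -6.4, 64.3]
ee_rot: [180.0, 0.0, 86.5]
force: [-4.3, 0.7, 9.6]
gripper_width: 20.3
gripper_force: 8.0
pitch torque -0.032 fz 9.58
```

```bash
python3 -m jog '{"jaw":[22,24,28,34,45,60,75,91,91,91],"slide":[[0,0,0],[0,0,0],[0,0,0],[0,0,0],[0,0,0],[0,0,0],[0,0,0],[0,0,0],[0,0,0],[0,0,0]],"spin":[0,0,0,0,0,0,0,0,0,0]}'
python3 -m jog '{"jaw":[91,91,91,91,91,91,91,91,91,91],"slide":[[0,0,-0.2],[0,0,-0.5],[0,0,-0.7],[0,0,-0.8],[0,0,-0.8],[0,0,-0.8],[0.5,0,-0.5],[0.9,0,-0.2],[0.9,0,0],[0.9,0,0]],"spin":[0,0,0,0,0,0,0,0,0,0]}'
python3 -m jog '{"jaw":[91,91,91,91,91,91,91,91,91,91],"slide":[[0.9,0,0],[0.9,0,0],[0.9,0,0],[0.9,0,0],[0.9,0,0],[0.9,0,0],[0.9,0,0],[0.5,0,0],[0,0,0],[0,0,0]],"spin":[0,0,0,0,0,0,0,0,0,0]}'
python3 disc.py
python3 -c "
from h import *
t=env.grab_frame('top');s=env.grab_frame('side')
cv2.imwrite('pics/e.png',t[:,:,::-1]);cv2.imwrite('pics/es.png',s[:,:,::-1])
a=t[245:325,255:425];b=s[215:335,290:460]
cv2.imwrite('pics/ec.png',cv2.vconcat([cv2.resize(a,(595,280)),cv2.resize(b,(595,315))])[:,:,::-1])"
sed -i 's/{n}0.png/{n}/' m0.py; sed -i 's/for n in("top","side")/for n,fn in(("top","e.png"),("side","es.png"))/; s#f"pics/{n}"#"pics\/"+fn#' m0.py; python3 m0.py | grep -E "==|yel|blue"
```

```text
time_s: 47.3
ee_pos: [454.6, -6.4, 63.0]
ee_rot: [-180.0, 0.0, 86.5]
force: [0.0, 0.1, -0.4]
gripper_width: 79.2
gripper_force: 0.0
time_s: 48.3
ee_pos: [460.6, 90.3, 198.9]
ee_rot: [179.9, -0.0, 86.5]
force: [0.3, 0.5, 0.3]
gripper_width: 91.1
gripper_force: 0.0
time_s: 49.3
ee_pos: [472.7, 292.3, 198.0]
ee_rot: [-180.0, 0.1, 86.5]
force: [-0.1, 0.2, -0.2]
gripper_width: 91.1
gripper_force: 0.0
32 23 disc px (228.0, 231.5) 26.925922393798828 world [565.7 199.7] tray along -42.7 lat -5.7
== top
yel [287.4 272.9] [284 270   7   7  40] [475.8  65.3] box [[482.0, 72.0], [482.0, 60.0], [470.0, 60.0], [470.0, 72.0]]
yel [347.6 276.6] [345 274   6   7  37] [468.5 -53.7] box [[474.0, -49.0], [474.0, -59.0], [462.0, -58.0], [462.0, -49.0]]
yel [286.  289.8] [283 287   7   7  41] [442.6  67.9] box [[448.0, 74.0], [448.0, 62.0], [436.0, 62.0], [436.0, 74.0]]
yel [346.4 293.3] [344 290   6   7  38] [435.6 -51.3] box [[442.0, -47.0], [442.0, -56.0], [430.0, -56.0], [430.0, -47.0]]
blue [376.8 111.3] [370 104  15  15 164] [ 803.5 -114.9] box [[810.0, -96.0], [823.0, -122.0], [797.0, -134.0], [784
[... 927 characters left out ...]
 box [[436.0, 352.0], [430.0, 340.0], [413.0, 349.0], [419.0, 361.0]]
yel [271.6 412.6] [269 411   6   5  16] [392.2 355.5] box [[396.0, 358.0], [397.0, 353.0], [388.0, 353.0], [387.0, 357.0]]
yel [185.4 444.1] [179 438  13  14 114] [465.2 462.1] box [[476.0, 465.0], [472.0, 453.0], [453.0, 459.0], [457.0, 471.0]]
blue [530.1  74.7] [ 501   51   57   44 1280] [  422.5 -1122.2] box [[510.0, -1047.0], [404.0, -1398.0], [305.0, -1162.0], [410.0, -863.0]]
blue [351.5 268.3] [337 255  29  28 395] [452.   14.3] box [[468.0, 49.0], [464.0, -34.0], [435.0, -20.0], [441.0, 60.0]]
blue [252.5 333.4] [190 286 131  83 752] [513.6 248.9] box [[595.0, 319.0], [699.0, 129.0], [472.0, 95.0], [408.0, 279.0]]
```

View pics/ec.png

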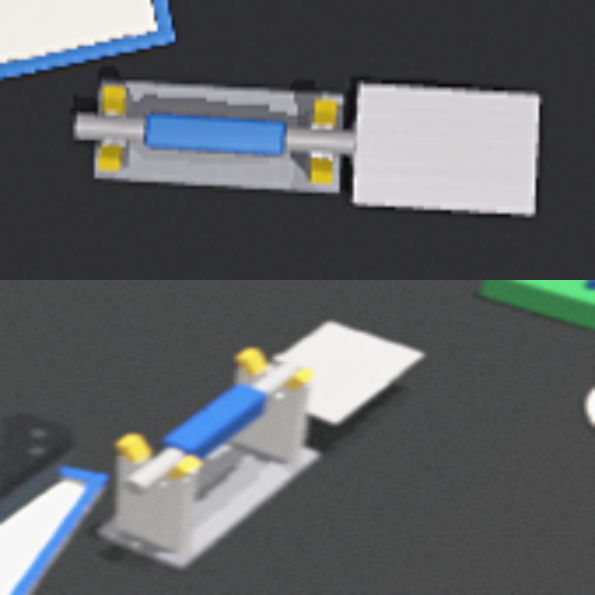

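```bash
python3 - <<'E'
from h import *
for f,g in(("top0","side0"),("e","es")):
    for n,fn,x0,x1,y0,y1 in(("top",f,350,415,262,312),("side",g,363,415,228,275)):
        im=cv2.imread(f"pics/{fn}.png")[:,:,::-1].copy();H=hsv(im);w=((H[...,1]<50)&(H[...,2]>150)).astype(np.uint8)
        m=np.zeros_like(w);m[y0:y1,x0:x1]=1;w&=m
        l=max(blobs(w,300),key=lambda q:q[1][4]);ys,xs=np.nonzero(l[2]);print(fn,l[0].round(2),l[1],[(int(xs[i]),int(ys[i])) for i in(np.argmax(xs),np.argmin(ys),np.argmax(ys),np.argmax(xs+ys))])
print(env.state()["force"])
E
python3 -m jog '{"jaw":[91,91,91,91,91,91,91],"slide":[[0,0,-0.2],[0,0,-0.2],[0,-0.5,0],[0,-0.8,0],[0,-0.8,0],[0,-0.5,0],[0,0,0]],"spin":[0,0,0,0,0,0,0]}'
python3 disc.py
```

```text
top0 [381.5 287.4] [ 350  269   59   38 1823] [(408, 272), (358, 269), (405, 306), (407, 305)]
side0 [383.98 251.52] [ 363  231   48   44 1111] [(410, 243), (384, 231), (363, 274), (392, 263)]
e [381.47 287.13] [ 350  269   59   37 1819] [(408, 272), (358, 269), (392, 305), (407, 305)]
es [383.38 251.87] [ 363  231   48   44 1166] [(410, 243), (383, 231), (363, 274), (391, 264)]
[ 0.09727645 -0.09810798 -0.2538382 ]
time_s: 50.15
ee_pos: [393.1, 297.7, 210.4]
ee_rot: [-180.0, 0.0, 86.6]
force: [0.3, 0.0, 0.2]
gripper_width: 90.6
gripper_force: 0.0
32 23 disc px (228.0, 231.5) 26.925922393798828 world [565.7 199.7] tray along -42.7 lat -5.7
```

```bash
python3 - <<'E'
from h import *
im=env.grab_frame('top');H=hsv(im);m=((H[...,2]<150)&(H[...,1]<90)).astype(np.uint8)
P=np.array([c for c,s,l in blobs(m,2) if s[4]<22]);Q=P[np.hypot(*(P-[237.4,226]).T)<19.5];print(len(Q),cv2.minEnclosingCircle(Q.astype(np.float32)))
print(env.job_done())
E
```

```text
19 ((237.39645385742188, 226.03433227539062), 16.403175354003906)
the job is handed in; nothing more can be done
None
```

The job is handed in at about 50 s: in the last camera checks the disc lay in the tray where I had left it (seen flat and off the blade after release) and the lifter matched its start pose in the rest, with the gripper clear; the final verdict was not returned.

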